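Clear the scraper into the drawer and hover the printing stamp over its frame

TASK

Clear the wooden-handled scraper off the canvas: lay it in the open drawer of the green drawer unit, wholly inside, and let go. Then pick up the blue-handled printing stamp, carry it over the row of paint bottles and stop with it hovering level about a centimetre above the blue frame painted on the canvas, centred in it and square with it; the stamp must never touch the canvas, and you finish still holding it there, still. Leave the bottles and the red-handled stamp standing where they are.

Things in the scene. Friction and masses are not known exactly. Their poses are not given: they have to be found in the camera images.
- scraper: paint scraper lying flat on the canvas across the blue frame, 140 mm long: wooden handle 92 long x 22 wide x 24 high, a brass collar 26 wide, and a steel blade 50 wide x 4 thick at the +x end; about 90 g. Origin: underside, middle of the length; own x along the scraper towards the blade, z up. The handle spans x = -70 to +22 mm; it balances within 5 mm of the origin
- scraper_tip (a point): middle of the scraper's blade edge, 70 mm from its origin along +x, 2 mm above the underside
- scraper_end (a point): butt end of the scraper's handle, 70 mm from its origin along -x, 12 mm above the underside
- blue_stamp: printing stamp with a BLUE handle: block 70 (x) x 46 (y) x 24 mm high, light wood over a black rubber face 6 mm thick underneath; upright bar handle on top, 50 long (x) x 20 thick (y), from 24 to 74 mm above the underside. Origin: centre of the underside (the printing face); z up. About 150 g. It is the same either way round (half turn about z). Stands on the table to the robot's right, its place swapped at random with the red stamp's
- red_stamp: the same stamp with a RED handle; not to be used, leave it where it is. Origin: centre of its underside
- canvas: square stretched canvas 200 x 200 x 18 mm lying on the table, fixed, to the robot's left. Origin: centre of its underside, x and y along its edges, z up
- frame_center (a point): centre of the blue rectangle painted on the canvas's top, at the top surface (18 mm above the table). The rectangle's long side lies along this point's x: inside 84 (x) x 60 (y) mm, line 5 mm wide. The stamp belongs in it with its long side along the long side
- paint_tray: clear tray 300 (x) x 80 (y) x 50 mm high, walls 4 mm, fixed to the table between the canvas and the stamps, with three paint bottles in a row along its x, their tops 134 mm above the table. Origin: centre of its underside
- bottle_green: green paint bottle, loose, 56 mm diameter, 130 mm tall, standing in the tray. Origin: centre of its underside
- bottle_yellow: yellow paint bottle, the same size, loose in the tray
- bottle_white: white paint bottle, the same size, loose in the tray
- drawer_unit: low pale green drawer unit, 230 deep (x) x 220 wide (y) x 100 mm high, with a pad and a book on top (to 135 mm), fixed on the robot's right beyond the stamps. Origin: on the table under the middle of its front face (the face towards the robot); x points from the front into the unit
- drawer (a joint): the unit's one drawer, sliding along the unit's x (m): 0 is 145 mm pulled out towards the robot, more is farther out, -0.145 shut, 0.025 fully out; it starts at -0.015 to 0.015, that is 130 to 160 mm open, slides against about 4 N of friction and need not be moved
- drawer_spot (a point): point on the drawer's inner floor (14 mm above the table), midway across and 63 mm behind the inner face of its front wall; moves with the drawer, x points into the unit, y across. The inside is 188 mm wide (y) by 200 mm long, of which about 125 to 155 mm are pulled out and open above; the side walls rise 61 mm above this floor, the front panel 75 mm (a 12 mm lip in front of it)

How it is judged:
On the way, in this order (a step that is already met when the one before it is completed fails the run):
1. the scraper lies wholly inside the drawer, let go and at rest (x of scraper in the frame of drawer_spot between -0.068 and 0.145 m and y of scraper in the frame of drawer_spot between -0.095 and 0.095 m and z of scraper in the frame of drawer_spot between -0.012 and 0.06 m and z of scraper_tip in the frame of drawer_spot between -0.012 and 0.06 m and z of scraper_end in the frame of drawer_spot between -0.012 and 0.06 m and contact force between the fingers and scraper below 0.1 N and linear speed of scraper below 0.03 m/s), for 0.2 s.
2. the blue stamp passes over the row of bottles, above their tops (height (world z) of blue_stamp above 0.13 m and y of blue_stamp in the frame of paint_tray between -0.06 and 0.06 m and x of blue_stamp in the frame of paint_tray between -0.15 and 0.15 m), for 0.02 s.
At the end, for the whole second after the job is handed in: Blue stamp gripped, still, level (0.1 rad), underside 3 to 20 mm above the canvas and not touching it, centre within 7 mm of the frame's, long side within 0.12 rad of the frame's; scraper let go, wholly inside the drawer, below its rim (all of step 1 and horizontal distance between blue_stamp and frame_center below 0.007 m and z of blue_stamp in the frame of frame_center between 0.003 and 0.02 m and angle between the x axis of blue_stamp and the x axis of frame_center, either way round below 0.12 rad and angle between blue_stamp's own z axis and vertical below 0.1 rad and contact force between the fingers and blue_stamp above 1 N and contact force between blue_stamp and canvas below 0.1 N and linear speed of blue_stamp below 0.02 m/s and angular speed of blue_stamp below 0.2 rad/s); the arm keeps its last pose, push and grip.
It fails at once if the blue stamp touches the canvas (contact force between blue_stamp and canvas above 0.3 N).
It fails at once if a paint bottle is knocked over or pushed away (more than 0.4 rad or 30 mm) (angle between any of bottle_green, bottle_yellow, bottle_white's own z axis and vertical above 0.4 rad or distance of any of bottle_green, bottle_yellow, bottle_white from where it was at the start of the episode above 0.03 m).
It fails at once if the red stamp is moved by more than 30 mm (distance of red_stamp from where it was at the start of the episode above 0.03 m).
It also fails if it takes over 64 s, if anything falls off the work surface, if the arm or the gripper's body presses on something with over 40 N, if the wrist force passes 120 N, or if a joint passes its speed limit or range.

ROBOT

A 6-joint arm with a two-finger parallel gripper is mounted at the origin on the work surface. World frame = base frame: x ahead of the robot, y to its left, z up, the work surface at z = 0. Lengths are in m, angles in rad, forces in N, time in s.
With the tool pointing down it reaches from about 0.225 to 0.875 m from the base axis. Payload 3.4 kg.
Tool frame: the origin (TCP) lies at the centre of the arm's flange, where the gripper is bolted on; the fingertips stand manip.tcp_to_tips ahead of it and the grasp point (between the pads) lies 155 mm ahead of it (manip.tcp_to_tips is the distance from the TCP to the fingertips, in m); z points along the fingers, y is the line along which they close (so a half turn about z gives the same grasp; the last joint's range is limited). The gripper opens to 85 mm and grips with 20 to 120 N. Pads are 22 mm wide; open, the fingers measure 114 mm over their backs; the gripper's body (76 mm by 85 mm) begins 54 mm behind the grasp point. The pads swing forward as they close: fully open they stand 13 mm farther back than shut.
Start: joints at [-1.443, 0.276, 1.505, -0, 1.361, -0.121], TCP at [0.142, -0.557, 0.405] pointing down, gripper open.
Joint ranges: [-2.89, 2.89], [-0.75, 2.08], [0.22, 2.7], [-1.18, 4.32], [0.11, 2.71], [-2.7, 2.7]. Speed limits (rad/s): [2.57, 2.57, 3.14, 3.14, 3.14, 3.14].

INTERFACE

Orientations are given as a unit quaternion [w, x, y, z].
In Python, from rig import sensors, imaging, manip gives the robot as it stands. The module is installed in compiled form; this text tells all that it offers.
- The arm moves only by the tool jog_arm, never from a script. Its argument "plan" is a list of rows, each an object of numbers: "dx", "dy", "dz": the shift along the tool's x, y, z in mm; "ax", "ay", "az": the turn, a rotation vector about the tool's x, y, z in units of 6 degrees (1.0 is 6 degrees); "grip": the closure, from 0 (fully open) to 1 (shut). A call has 1 to 20 rows; each row shifts and turns the commanded pose from where the row before left it, along the tool's axes as they then stand; what a row does not reach is not made up. A row lasts 1/12 s, in which the tool goes at most 41.7 mm and 7.16 degrees, less where a joint would pass 70% of its speed; a pose out of reach is approached as far as the arm can. A call is refused whole if a number of a shift passes 41.7 or a number of a turn 1, either way. A call with a gripper value outside its range is refused whole. The fingers move at their own pace and stop on an object; "grip_force" is the grip in N (left out, the last holds). Time passes only in rows, so rows that do not move let the fingers close. It gives the time, the measured TCP pose, the force, the opening and the grip force at its end, in the units of the state.
- sensors.get_state(): the state, without advancing time (a new reading comes with each control period).
- imaging.get_image(name): name is "scene" or "side" or "wrist"; returns a dict with "image" (384x512x3 uint8, red, green, blue), "K" (3x3 intrinsics, pixels), "k1" (the pictures are not rectified: a ray, as slopes to the right and down, at radius r is drawn at 1 + k1 r^2 times it, then the intrinsics apply), "extrinsics" (4x4, takes a point from world to camera coordinates). Camera axes: x right, y up, looking along -z (the intrinsics and any distortion apply to the point x, -y, -z); pixel columns grow to the right and rows downward; lengths in m; the calibration is good to about 2 mm. A picture is of the moment at which its call begins. There is no depth.
- manip.sign_off(): hands the job in; it is judged then, once.
The state is a dict: "clock": time; "qpos": joint angles; "qd": joint speeds; "effort": joint torques, N m; "position": TCP position; "ee_rot": TCP orientation; "contact_force": force on the tool from outside, world axes, zero at the start; "moment": the same for the moment, N m; "width": finger opening in m; "gripper_force": force on a finger pad.
Only numpy, scipy, OpenCV 4.12 (cv2) and the standard library are available. Lean on these libraries where they do the work, as an engineer would, in place of code of your own. Each camera call takes 0.05 s, during which the arm holds its last target. There are 200 camera calls.

## Working session

There is one attempt and no reset: what is moved stays moved. The work goes in short steps, Python scripts to look and compute and a tool call to move; the robot and the scene stay as the last step left them, time stands still between calls to the robot, and variables do not carry over. Pictures are saved under pics/ and viewed, at most 13 in all, crops included, and the job is handed in when it is done.

Besides the shell and the picture viewer there is one more tool, called after ">>>" as name(argument=value, ...), one argument or row to a line, values as JSON. jog_arm: Moves the arm, as the interface text tells. Its arguments: {"type":"object","properties":{"plan":{"type":"array"},"grip_force":{"type":"number"}},"required":["plan"]}

```bash
mkdir -p pics; cat > h.py <<'E'
import numpy as np, cv2
from rig import sensors, imaging, manip
def grab(n):
    d=imaging.get_image(n); return d
def ray(d,uv):
    uv=np.atleast_2d(np.float64(uv)); K=np.array(d["K"]); p=np.c_[(uv[:,0]-K[0,2])/K[0,0],(uv[:,1]-K[1,2])/K[1,1]]
    q=p.copy()
    for _ in range(30): q=p/(1+d["k1"]*(q**2).sum(1,keepdims=True))
    E=np.array(d["extrinsics"]); c=np.c_[q[:,0],-q[:,1],-np.ones(len(q))]
    return -E[:3,:3].T@E[:3,3], c@E[:3,:3]
def onz(d,uv,z):
    o,r=ray(d,uv); return o+r*((z-o[2])/r[:,2:3])
def proj(d,P):
    E=np.array(d["extrinsics"]);K=np.array(d["K"]); c=np.atleast_2d(P)@E[:3,:3].T+E[:3,3]
    p=np.c_[c[:,0],-c[:,1]]/-c[:,2:3]; p=p*(1+d["k1"]*(p**2).sum(1,keepdims=True))
    return np.c_[p[:,0]*K[0,0]+K[0,2],p[:,1]*K[1,1]+K[1,2]]
E
python3 - <<'E'
from h import *
ims=[]
for n in ["scene","side"]:
    d=grab(n); np.save(n+".npy",d,allow_pickle=True); cv2.imwrite(f"pics/{n}0.png",cv2.resize(d["image"][:,:,::-1],(800,600),interpolation=cv2.INTER_CUBIC)); print(n,ray(d,[[256,192]]))
print(manip.tcp_to_tips); print(sensors.get_state())
E
```

```text
scene (array([1.51907847, 0.32322443, 0.78582515]), array([[-0.77506987, -0.25488234, -0.57846646]]))
side (array([0.20891074, 0.59887347, 0.78825789]), array([[ 0.33332156, -0.58623171, -0.73876034]]))
0.1734
{'clock': 0.1, 'qpos': array([-1.44298923e+00,  2.76508572e-01,  1.50597911e+00, -2.05496817e-05,
        1.36071121e+00, -1.21000397e-01]), 'qd': array([ 0.00141128, -0.00246367, -0.00209186, -0.00066249, -0.000761  ,
        0.00089725]), 'effort': array([ 1.35073202e-03, -4.17699015e+01, -2.46404725e+01, -5.35653612e-05,
        5.85480520e-03,  9.26372621e-06]), 'position': array([ 0.14155966, -0.55710989,  0.40395014]), 'ee_rot': array([-8.03081597e-04,  9.92271242e-01,  1.24085205e-01, -1.27804422e-05]), 'contact_force': array([0.4904038 , 0.50357086, 0.48802514]), 'moment': array([ 0.00621373,  0.01958873, -0.0422448 ]), 'gripper_force': 0.0, 'width': 0.08548485413860353}
```

View pics/scene0.png

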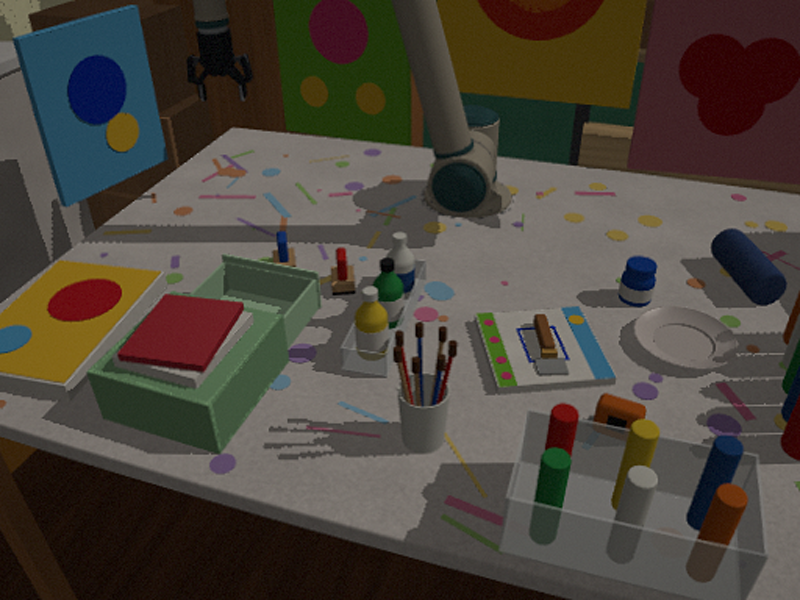

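View pics/side0.png

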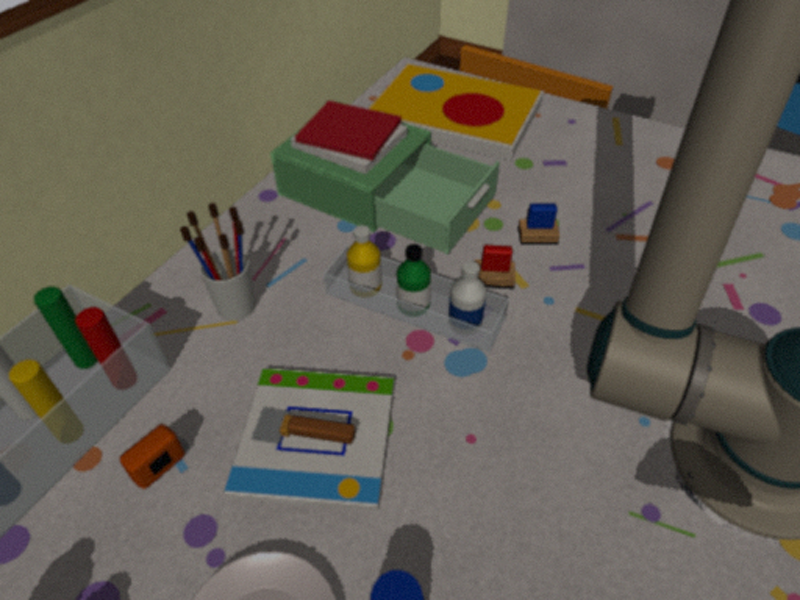

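The scene view shows the blue stamp at (282,245), the red stamp at (342,270), the bottles around (390,290), the scraper at (545,345) and the open drawer around (270,290). In the side view they are at blue (541,222), red (497,265), scraper (318,430) and drawer (440,200).

```bash
cat >> h.py <<'E'
def mask(d,lo,hi,box):
    "hsv mask within box given in 800x600 pixels -> pixel list"
    m=cv2.inRange(cv2.cvtColor(d["image"],cv2.COLOR_RGB2HSV),np.array(lo),np.array(hi))
    b=(np.array(box)/1.5625).astype(int); k=np.zeros_like(m); k[b[1]:b[3],b[0]:b[2]]=m[b[1]:b[3],b[0]:b[2]]
    n,l,s,c=cv2.connectedComponentsWithStats(k); 
    if n>1: k=np.where(np.isin(l,[i for i in range(1,n) if s[i,4]>6]),255,0).astype(np.uint8)
    v,u=np.nonzero(k); return np.c_[u,v],k
def tri(d1,u1,d2,u2):
    o1,r1=ray(d1,u1);o2,r2=ray(d2,u2);r1=r1[0];r2=r2[0]
    t=np.linalg.lstsq(np.c_[r1,-r2],o2-o1,rcond=None)[0]; a=o1+t[0]*r1;b=o2+t[1]*r2
    return (a+b)/2,np.linalg.norm(a-b)
def rect(P):
    r=cv2.minAreaRect(np.float32(P[:,:2]*1000)); return r
E
python3 - <<'E'
from h import *
S={n:np.load(n+".npy",allow_pickle=True).item() for n in ["scene","side"]}
B={"frame":dict(lo=(105,90,30),hi=(130,255,255),scene=(505,305,580,375),side=(268,398,365,465),z=.018),
"wood":dict(lo=(3,90,30),hi=(20,255,255),scene=(520,305,575,365),side=(275,405,365,450),z=.036),
"blue":dict(lo=(105,120,25),hi=(130,255,255),scene=(265,225,300,265),side=(515,190,565,240),z=.05),
"red":dict(lo=(0,150,40),hi=(4,255,255),scene=(325,240,360,285),side=(475,235,520,275),z=.05)}
vis={n:S[n]["image"].copy() for n in S}
for k,b in B.items():
    c={}
    for n in S:
        p,m=mask(S[n],b["lo"],b["hi"],b[n]); vis[n][m>0]=(255,0,255)
        if len(p)<5: print(k,n,"few",len(p)); continue
        c[n]=p.mean(0); print(k,n,len(p),c[n].round(1),rect(onz(S[n],p,b["z"])))
    if len(c)==2: print("  tri",tri(S["scene"],c["scene"],S["side"],c["side"]))
a=vis["side"][225:325,130:260];b=vis["scene"][185:255,295:400]; c=vis["side"][90:190,170:370]; e=vis["scene"][140:240,150:290]
f=lambda i:cv2.resize(i,(400,300),interpolation=cv2.INTER_NEAREST)
cv2.imwrite("pics/m.png",np.vstack([np.hstack([f(a),f(b)]),np.hstack([f(c),f(e)])])[:,:,::-1])
E
```

```text
frame scene 93 [345.1 218.3] ((540.2459106445312, 259.4194030761719), (94.13459014892578, 69.97856903076172), 22.825000762939453)
frame side 196 [202.6 275.4] ((541.60888671875, 258.2789306640625), (92.71260833740234, 69.64875793457031), 23.52756690979004)
  tri (array([0.53838398, 0.25650086, 0.01777602]), np.float64(0.003062619410094533))
wood scene 257 [348.5 215.5] ((541.277587890625, 263.3747253417969), (121.91503143310547, 28.931325912475586), 15.871245384216309)
wood side 582 [202.6 274.1] ((532.190673828125, 262.67608642578125), (102.2008056640625, 32.22309494018555), 21.199378967285156)
  tri (array([0.53569384, 0.26169883, 0.02875226]), np.float64(0.002590387700378903))
blue scene 108 [180.3 157.1] ((419.13031005859375, -292.40118408203125), (122.83233642578125, 18.81861686706543), 29.607616424560547)
blue side 254 [346.3 137.8] ((418.6375732421875, -295.8328552246094), (47.92241287231445, 73.78562927246094), 19.61673927307129)
  tri (array([ 0.41838823, -0.29380839,  0.04981152]), np.float64(0.0006942842987707407))
red scene 92 [218.4 167.8] ((446.40496826171875, -150.63113403320312), (111.39175415039062, 17.274444580078125), 23.716602325439453)
red side 257 [317.3 164.8] ((446.17071533203125, -152.1448974609375), (47.83122253417969, 63.181396484375), 18.4985294342041)
  tri (array([ 0.44620859, -0.15020625,  0.05130559]), np.float64(0.00016642590172318868))
```

View pics/m.png

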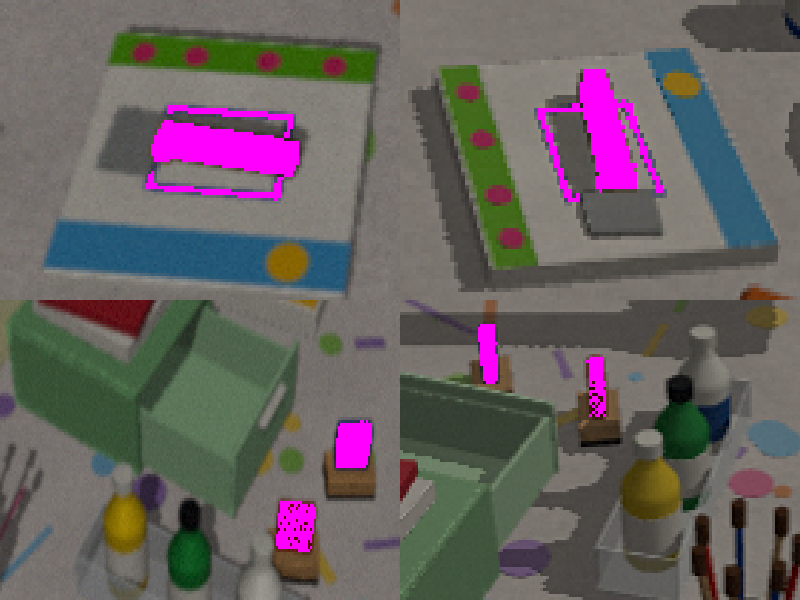

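The masks sit cleanly on the frame, the scraper handle and both stamp handles. The crop also shows the corners I need: the scraper's butt and blade edge, and the drawer's front panel.

```bash
python3 - <<'E'
from h import *
s=np.load("scene.npy",allow_pickle=True).item();d=np.load("side.npy",allow_pickle=True).item()
print("butt scene",onz(s,[346.2,201.3],.042),"tip scene",onz(s,[[349.5,239.6],[358.6,239.6]],.020))
print("butt side top corners",onz(d,[[227.3,272.5]],.042))
print("blade side far edge L(163..)",onz(d,[[165.7,262.5],[162,281]],.02))
A=tri(s,[143.4,164.5],d,[319,105]);B=tri(s,[204.6,176],d,[289,140.7]);print("A",A,"B",B)
print("A,B z.089 side",onz(d,[[319,105],[289,140.7]],.089),"scene",onz(s,[[143.4,164.5],[204.6,176]],.089))
# stamp block top/edges yaw: wood block mask
for n,im,box in [("scene",s,(262,225,305,275)),("side",d,(510,190,570,255))]:
    p,m=mask(im,(5,60,40),(25,255,255),box); print(n,len(p),rect(onz(im,p,.015)))
# bottle caps
print("yellow cap", tri(s,np.array([372,293])/1.5625,d,np.array([361,231])/1.5625),"green",tri(s,np.array([388,264])/1.5625,d,np.array([413,251])/1.5625),"white",tri(s,np.array([401,238])/1.5625,d,np.array([469,270])/1.5625))
# handle top edge in side view: upper boundary of blue mask
p,m=mask(d,(105,120,25),(130,255,255),(515,190,565,240))
c=cv2.minAreaRect(np.float32(p)); print(cv2.boxPoints(c)); print(onz(d,[[p[p[:,0]==u][:,0][0],p[p[:,0]==u][:,1].min()] for u in np.unique(p[:,0])[1:-1]],.074).round(4)[::3])
E
```

```text
butt scene [[0.49208104 0.24875391 0.042     ]] tip scene [[0.62400216 0.27938093 0.02      ]
 [0.61723751 0.30174882 0.02      ]]
butt side top corners [[0.48612167 0.23794103 0.042     ]]
blade side far edge L(163..) [[0.62799612 0.27161237 0.02      ]
 [0.6060992  0.31202636 0.02      ]]
A (array([ 0.53457053, -0.35883859,  0.08080112]), np.float64(0.0034652428903871103)) B (array([ 0.53912785, -0.15819185,  0.08393012]), np.float64(0.012409269461466773))
A,B z.089 side [[ 0.53118516 -0.35060065  0.089     ]
 [ 0.53779406 -0.1617206   0.089     ]] scene [[ 0.54809671 -0.34856925  0.089     ]
 [ 0.55308274 -0.1474948   0.089     ]]
scene 108 ((363.71173095703125, -321.305419921875), (179.45986938476562, 44.366249084472656), 28.15195655822754)
side 273 ((416.55401611328125, -291.1255798339844), (73.2843017578125, 67.00028991699219), 23.973493576049805)
yellow cap (array([ 0.63190797, -0.01903193,  0.13007559]), np.float64(0.006018511640936574)) green (array([ 0.53876668, -0.02156346,  0.12833717]), np.float64(0.003288523293795948)) white (array([ 0.44603769, -0.02683429,  0.12767404]), np.float64(0.002128695671156715))
[[338. 130.]
 [355. 130.]
 [355. 145.]
 [338. 145.]]
[[ 0.4384 -0.2791  0.074 ]
 [ 0.4327 -0.2873  0.074 ]
 [ 0.4253 -0.2913  0.074 ]
 [ 0.4179 -0.2954  0.074 ]
 [ 0.4121 -0.3036  0.074 ]
 [ 0.4032 -0.3034  0.074 ]]
```

>>> jog_arm(
  plan=[
    {"dx": 17,"dy": -11},
    {"dx": 33,"dy": -20},
    {"dx": 33,"dy": -20},
    {"dx": 33,"dy": -20},
    {"dx": 33,"dy": -20},
    {"dx": 33,"dy": -20},
    {"dx": 33,"dy": -20},
    {"dx": 33,"dy": -20},
    {"dx": 33,"dy": -20},
    {"dx": 33,"dy": -20},
    {"dx": 0,"dy": 0},
    {"dx": 0},
  ],
)

```text
$.plan[0]: bad value
```

```bash
cat >> h.py <<'E'
def pose():
    s=sensors.get_state(); w,x,y,z=s["ee_rot"]; a=np.arctan2(2*(x*y+w*z),1-2*(y*y+z*z)); return s,a
def go(x,y,z,psi):
    "delta from the present pose, tool axes: shifts mm (before turning), turns in 6-deg units"
    s,a=pose(); D=(np.array([x,y,z])-s["position"])*1000
    print("now",s["clock"],s["position"].round(4),"psi",np.degrees(a).round(2),"q",s["qpos"].round(2),"F",s["contact_force"].round(1),"w",s["width"],s["gripper_force"])
    print("dx %.1f dy %.1f dz %.1f az %.2f"%(D[0]*np.cos(a)+D[1]*np.sin(a),D[0]*np.sin(a)-D[1]*np.cos(a),-D[2],-(psi-np.degrees(a))/6))
E
python3 - <<'E'
from h import *
d=grab("wrist"); np.save("w1.npy",d,allow_pickle=True); cv2.imwrite("pics/w1.png",cv2.resize(d["image"][:,:,::-1],(800,600)))
print(np.array(d["extrinsics"]),ray(d,[256,192])); go(.545,.265,.40,18.5)
print(proj(d,[[.4185,-.294,.074],[.446,-.15,.074]])*1.5625)
E
```

```text
[[ 0.24705796 -0.96899969 -0.00140419 -0.5729298 ]
 [ 0.91519852  0.23381637 -0.32824013  0.04351018]
 [ 0.3183929   0.07980923  0.94459327 -0.3808203 ]
 [ 0.          0.          0.          1.        ]] (array([ 0.2229769 , -0.53494921,  0.37319758]), array([[-0.32854276, -0.06275605, -0.9426129 ]]))
now 0.15 [ 0.1416 -0.5571  0.404 ] psi 14.25 q [-1.44  0.28  1.51 -0.    1.36 -0.12] F [ 0.1  0.4 -0.7] w 0.08528259248429082 0.0
dx 593.4 dy -697.5 dz 4.0 az -0.71
[[ -41.80460677 -518.4488897 ]
 [-394.84112043 -697.51126839]]
```

View pics/w1.png

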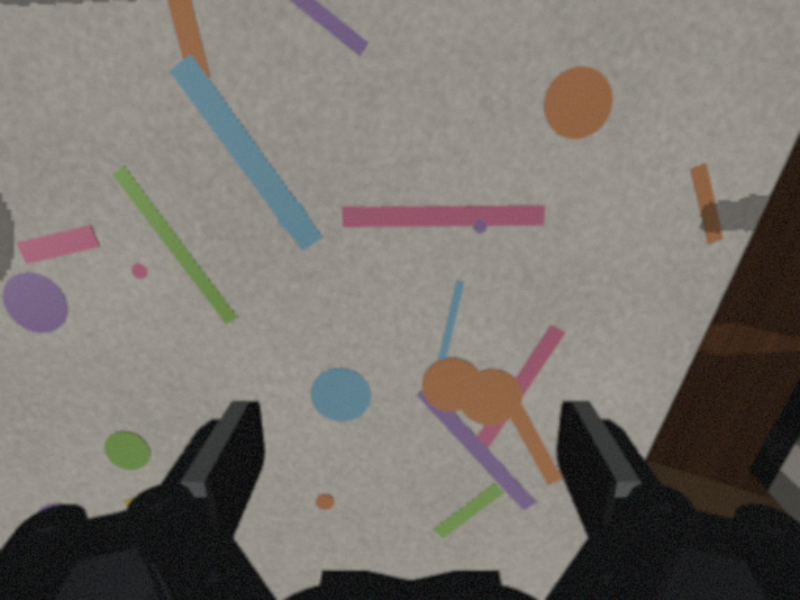

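The wrist picture shows only bare table, because the move was refused. Each row probably has to carry every field.

>>> jog_arm(
  plan=[
    {"dx": 17,"dy": -11,"dz": 0,"ax": 0,"ay": 0,"az": 0,"grip": 0},
    {"dx": 33,"dy": -20,"dz": 0,"ax": 0,"ay": 0,"az": 0,"grip": 0},
    {"dx": 33,"dy": -20,"dz": 0,"ax": 0,"ay": 0,"az": 0,"grip": 0},
    {"dx": 33,"dy": -20,"dz": 0,"ax": 0,"ay": 0,"az": 0,"grip": 0},
    {"dx": 33,"dy": -20,"dz": 0,"ax": 0,"ay": 0,"az": 0,"grip": 0},
    {"dx": 33,"dy": -20,"dz": 0,"ax": 0,"ay": 0,"az": 0,"grip": 0},
    {"dx": 33,"dy": -20,"dz": 0,"ax": 0,"ay": 0,"az": 0,"grip": 0},
    {"dx": 33,"dy": -20,"dz": 0,"ax": 0,"ay": 0,"az": 0,"grip": 0},
    {"dx": 20,"dy": -20,"dz": 0,"ax": 0,"ay": 0,"az": 0,"grip": 0},
    {"dx": 0,"dy": -10,"dz": 0,"ax": 0,"ay": 0,"az": 0,"grip": 0},
    {"dx": 0,"dy": 0,"dz": 0,"ax": 0,"ay": 0,"az": 0,"grip": 0},
    {"dx": 0,"dy": 0,"dz": 0,"ax": 0,"ay": 0,"az": 0,"grip": 0},
  ],
)

```text
clock: 1.15
position: [0.3564, -0.3159, 0.4047]
ee_rot: [0.0, 0.992, 0.125, -0.0]
contact_force: [-0.2, -0.5, 0.1]
width: 0.0853
gripper_force: 0.0
```

```bash
python3 - <<'E'
from h import *
d=grab("wrist"); np.save("w1.npy",d,allow_pickle=True); cv2.imwrite("pics/w2.png",cv2.resize(d["image"][:,:,::-1],(800,600)))
go(.545,.265,.40,18.5)
print(proj(d,[[.4185,-.294,.074],[.446,-.15,.074]])*1.5625)
E
```

```text
now 1.2 [ 0.3563 -0.3166  0.4047] psi 14.23 q [-0.87  0.13  1.7  -0.    1.31  0.45] F [-0.3 -1.3  0.1] w 0.08543492160062477 0.0
dx 325.9 dy -517.3 dz 4.7 az -0.71
[[401.26158815 151.38246419]
 [145.81216174  28.29485788]]
```

View pics/w2.png

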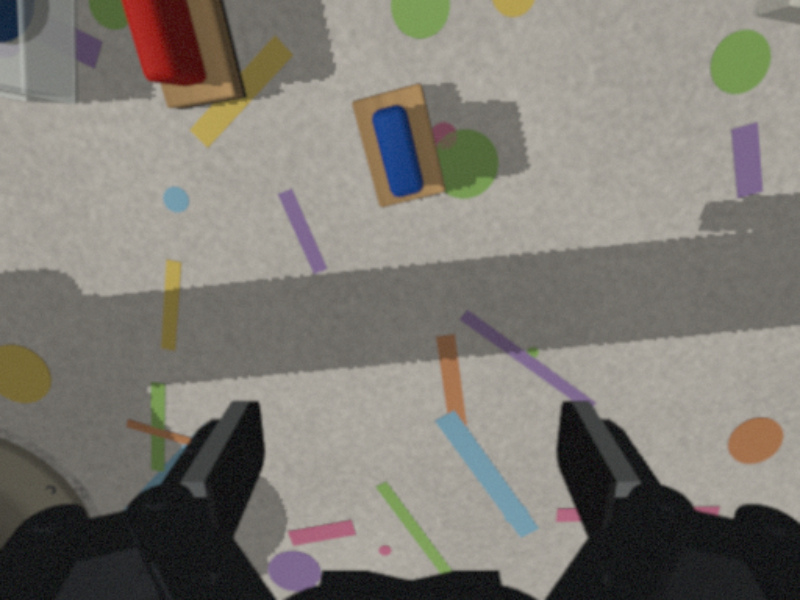

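The wrist picture shows the blue stamp at (398,150), turned slightly, and the red one at (185,50). The projection at (401,151) agrees. I'll measure its yaw and move on to the scraper.

```bash
python3 - <<'E'
from h import *
d=np.load("w1.npy",allow_pickle=True).item()
p,m=mask(d,(105,120,25),(130,255,255),(340,80,450,210)); print("handle top",rect(onz(d,p,.074)),len(p))
q,m2=mask(d,(5,60,60),(25,255,255),(340,80,450,210)); print("block top",rect(onz(d,np.r_[p,q],.024)),len(q))
E
```

```text
handle top ((417.9082336425781, -291.97930908203125), (47.20301055908203, 18.153793334960938), 28.60909652709961) 1148
block top ((419.9751281738281, -296.52117919921875), (69.58326721191406, 55.73585891723633), 28.59011459350586) 1899
```

>>> jog_arm(
  plan=[
    {"dx": 8,"dy": -17,"dz": 0,"ax": 0,"ay": 0,"az": 0,"grip": 0},
    {"dx": 17,"dy": -34,"dz": 0,"ax": 0,"ay": 0,"az": 0,"grip": 0},
    {"dx": 17,"dy": -34,"dz": 0,"ax": 0,"ay": 0,"az": 0,"grip": 0},
    {"dx": 17,"dy": -34,"dz": 0,"ax": 0,"ay": 0,"az": 0,"grip": 0},
    {"dx": 17,"dy": -34,"dz": 0,"ax": 0,"ay": 0,"az": 0,"grip": 0},
    {"dx": 17,"dy": -34,"dz": 0,"ax": 0,"ay": 0,"az": 0,"grip": 0},
    {"dx": 17,"dy": -34,"dz": 0,"ax": 0,"ay": 0,"az": 0,"grip": 0},
    {"dx": 17,"dy": -34,"dz": 0,"ax": 0,"ay": 0,"az": 0,"grip": 0},
    {"dx": 17,"dy": -34,"dz": 0,"ax": 0,"ay": 0,"az": 0,"grip": 0},
    {"dx": 17,"dy": -34,"dz": 0,"ax": 0,"ay": 0,"az": 0,"grip": 0},
    {"dx": 17,"dy": -34,"dz": 0,"ax": 0,"ay": 0,"az": 0,"grip": 0},
    {"dx": 17,"dy": -34,"dz": 0,"ax": 0,"ay": 0,"az": 0,"grip": 0},
    {"dx": 17,"dy": -34,"dz": 0,"ax": 0,"ay": 0,"az": 0,"grip": 0},
    {"dx": 17,"dy": -34,"dz": 0,"ax": 0,"ay": 0,"az": 0,"grip": 0},
    {"dx": 17,"dy": -34,"dz": 0,"ax": 0,"ay": 0,"az": 0,"grip": 0},
    {"dx": 8,"dy": -22,"dz": 0,"ax": 0,"ay": 0,"az": 0,"grip": 0},
    {"dx": 0,"dy": 0,"dz": 0,"ax": 0,"ay": 0,"az": 0,"grip": 0},
    {"dx": 0,"dy": 0,"dz": 0,"ax": 0,"ay": 0,"az": 0,"grip": 0},
    {"dx": 0,"dy": 0,"dz": 0,"ax": 0,"ay": 0,"az": 0,"grip": 0},
  ],
)

```text
clock: 2.78
position: [0.4768, 0.2444, 0.4043]
ee_rot: [0.001, 0.992, 0.123, -0.0]
contact_force: [0.6, -0.8, 0.3]
width: 0.0856
gripper_force: 0.0
```

```bash
python3 - <<'E'
from h import *
d=grab("wrist"); np.save("w2.npy",d,allow_pickle=True); cv2.imwrite("pics/w3.png",cv2.resize(d["image"][:,:,::-1],(800,600)))
p,m=mask(d,(3,90,30),(20,255,255),(0,0,800,400)); print("wood",len(p),p.mean(0)*1.5625,rect(onz(d,p,.042)))
p,m=mask(d,(112,110,25),(130,255,255),(0,0,800,400)); print("frame",len(p),p.mean(0)*1.5625,rect(onz(d,p,.018)))
go(.545,.265,.40,18.5)
E
```

```text
wood 2476 [423.87545436 159.65518982] ((509.371826171875, 199.52008056640625), (217.1514434814453, 87.0875244140625), 67.65765380859375)
frame 896 [406.41915458 151.73339844] ((467.55816650390625, 330.62371826171875), (110.99369812011719, 301.38763427734375), 46.28455352783203)
now 2.8333 [0.4766 0.2442 0.4044] psi 14.13 q [ 0.34  0.22  1.59 -0.    1.34  1.67] F [-0.6 -0.2 -0.2] w 0.08602139086407588 0.0
dx 71.4 dy -3.5 dz 4.4 az -0.73
```

View pics/w3.png

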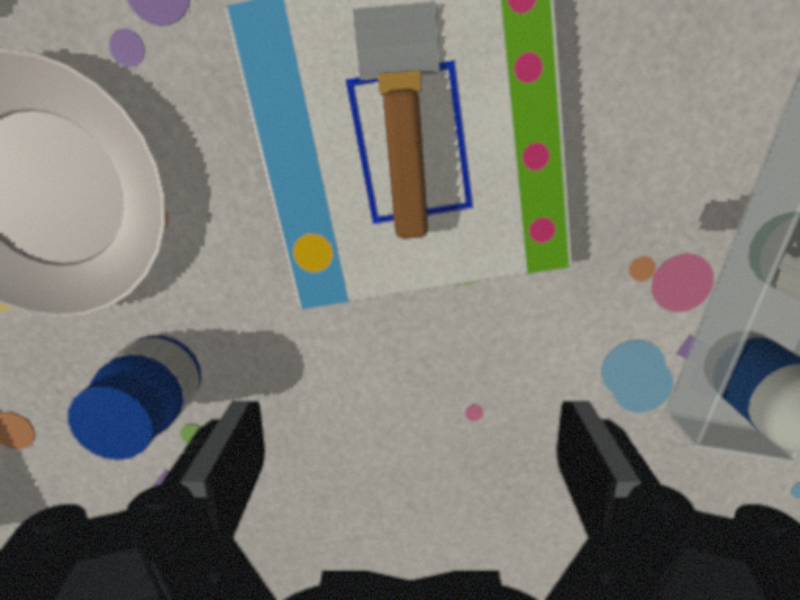

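The wrist picture shows the scraper with its butt at (411,234), collar at (400,82) and blade edge at (397,4). The blue frame spans (348–472, 63–222). I'll redo the masks with boxes.

```bash
python3 - <<'E'
from h import *
d=np.load("w2.npy",allow_pickle=True).item()
p,m=mask(d,(3,90,30),(20,255,255),(370,60,440,245)); P=onz(d,p,.042); print("wood",len(p),rect(P)); print("axis",np.linalg.svd((P-P.mean(0))[:,:2])[2][0], P.mean(0))
p,m=mask(d,(108,110,25),(130,255,255),(340,55,480,230)); print("frame",len(p),rect(onz(d,p,.018)))
print("butt,tip",onz(d,np.array([[411,236]])/1.5625,.042),onz(d,np.array([[355,9],[440,2],[397.,5]])/1.5625,.020))
s=np.load("scene.npy",allow_pickle=True).item()
E
```

```text
wood 2271 ((534.1422119140625, 261.61834716796875), (99.22998809814453, 24.51639175415039), 19.947383880615234)
axis [-0.94781039 -0.31883455] [0.53748245 0.26392798 0.042     ]
frame 879 ((540.7532348632812, 260.6201477050781), (92.95905303955078, 68.83075714111328), 23.572965621948242)
butt,tip [[0.48703321 0.24704611 0.042     ]] [[0.60970899 0.31311626 0.02      ]
 [0.62599363 0.26421726 0.02      ]
 [0.61803847 0.28897505 0.02      ]]
```

>>> jog_arm(
  plan=[
    {"dx": 26,"dy": -1.6,"dz": 0,"ax": 0,"ay": 0,"az": 0,"grip": 0},
    {"dx": 26,"dy": -1.6,"dz": 0,"ax": 0,"ay": 0,"az": 0,"grip": 0},
    {"dx": 26,"dy": -1.7,"dz": 0,"ax": 0,"ay": 0,"az": 0,"grip": 0},
    {"dx": 0,"dy": 0,"dz": 20,"ax": 0,"ay": 0,"az": -0.71,"grip": 0},
    {"dx": 0,"dy": 0,"dz": 35,"ax": 0,"ay": 0,"az": 0,"grip": 0},
    {"dx": 0,"dy": 0,"dz": 35,"ax": 0,"ay": 0,"az": 0,"grip": 0},
    {"dx": 0,"dy": 0,"dz": 35,"ax": 0,"ay": 0,"az": 0,"grip": 0},
    {"dx": 0,"dy": 0,"dz": 30,"ax": 0,"ay": 0,"az": 0,"grip": 0.2},
    {"dx": 0,"dy": 0,"dz": 15,"ax": 0,"ay": 0,"az": 0,"grip": 0.2},
    {"dx": 0,"dy": 0,"dz": 0,"ax": 0,"ay": 0,"az": 0,"grip": 0.2},
    {"dx": 0,"dy": 0,"dz": 0,"ax": 0,"ay": 0,"az": 0,"grip": 0.2},
  ],
)

```text
clock: 3.75
position: [0.5508, 0.2682, 0.2344]
ee_rot: [0.0, 0.987, 0.16, -0.001]
contact_force: [-0.3, 0.4, 0.6]
width: 0.0682
gripper_force: 0.0
```

```bash
python3 - <<'E'
from h import *
go(.551,.268,.195,18.4)
d=grab("wrist"); s=grab("side"); cv2.imwrite("pics/w4.png",np.hstack([cv2.resize(d["image"],(400,300)),cv2.resize(s["image"][180:300,100:260],(400,300))])[:,:,::-1])
E
```

```text
now 3.75 [0.5508 0.2682 0.2344] psi 18.4 q [ 0.34  0.47  1.66 -0.    1.02  1.59] F [-0.3  0.4  0.6] w 0.06819908246742393 0.0
dx 0.1 dy 0.2 dz 39.4 az -0.00
```

View pics/w4.png

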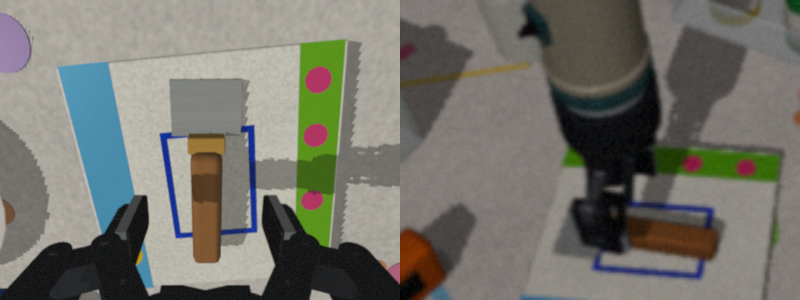

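The scraper handle at (206,210) in the left half lies midway between the fingers, which are at about (140,210) and (270,210). I'll descend, grip and lift.

>>> jog_arm(
  plan=[
    {"dx": 0,"dy": 0,"dz": 20,"ax": 0,"ay": 0,"az": 0,"grip": 0.2},
    {"dx": 0,"dy": 0,"dz": 12,"ax": 0,"ay": 0,"az": 0,"grip": 0.2},
    {"dx": 0,"dy": 0,"dz": 7,"ax": 0,"ay": 0,"az": 0,"grip": 0.2},
    {"dx": 0,"dy": 0,"dz": 0,"ax": 0,"ay": 0,"az": 0,"grip": 0.5},
    {"dx": 0,"dy": 0,"dz": 0,"ax": 0,"ay": 0,"az": 0,"grip": 1},
    {"dx": 0,"dy": 0,"dz": 0,"ax": 0,"ay": 0,"az": 0,"grip": 1},
    {"dx": 0,"dy": 0,"dz": 0,"ax": 0,"ay": 0,"az": 0,"grip": 1},
    {"dx": 0,"dy": 0,"dz": 0,"ax": 0,"ay": 0,"az": 0,"grip": 1},
    {"dx": 0,"dy": 0,"dz": 0,"ax": 0,"ay": 0,"az": 0,"grip": 1},
    {"dx": 0,"dy": 0,"dz": 0,"ax": 0,"ay": 0,"az": 0,"grip": 1},
  ],
  grip_force=50,
)

```text
clock: 4.68
position: [0.5512, 0.27, 0.1972]
ee_rot: [-0.0, 0.987, 0.161, 0.002]
contact_force: [-1.1, 0.3, 6.5]
width: 0.0213
gripper_force: 50.2
```

>>> jog_arm(
  plan=[
    {"dx": 0,"dy": 0,"dz": -10,"ax": 0,"ay": 0,"az": 0,"grip": 1},
    {"dx": 0,"dy": 0,"dz": -30,"ax": 0,"ay": 0,"az": 0,"grip": 1},
    {"dx": 0,"dy": 0,"dz": -35,"ax": 0,"ay": 0,"az": 0,"grip": 1},
    {"dx": 0,"dy": 0,"dz": -35,"ax": 0,"ay": 0,"az": 0,"grip": 1},
    {"dx": 0,"dy": 0,"dz": -35,"ax": 0,"ay": 0,"az": 0,"grip": 1},
    {"dx": 0,"dy": 0,"dz": -30,"ax": 0,"ay": 0,"az": 0,"grip": 1},
    {"dx": 0,"dy": 0,"dz": -15,"ax": 0,"ay": 0,"az": 0,"grip": 1},
    {"dx": 0,"dy": 0,"dz": 0,"ax": 0,"ay": 0,"az": 0,"grip": 1},
    {"dx": 0,"dy": 0,"dz": 0,"ax": 0,"ay": 0,"az": 0,"grip": 1},
  ],
)

```text
clock: 5.43
position: [0.5502, 0.2697, 0.3864]
ee_rot: [-0.0, 0.987, 0.161, 0.001]
contact_force: [-0.4, -0.0, -1.6]
width: 0.0207
gripper_force: 49.4
```

```bash
python3 - <<'E'
from h import *
go(.60,-.255,.39,90)
d=grab("wrist"); p,m=mask(d,(3,90,30),(20,255,255),(330,150,470,500)); print(len(p),p.mean(0)*1.5625)
# drawer: green mask, top-down candidates from scene/side stored pictures
for n in ["scene","side"]:
    e=np.load(n+".npy",allow_pickle=True).item()
    p,m=mask(e,(50,25,40),(85,140,255),(80,120,520,450) if n=="scene" else (260,90,510,260)); c=max(cv2.findContours(m,0,2)[0],key=cv2.contourArea); a=cv2.approxPolyDP(c,3,True)[:,0]; print(n,a.tolist()); print(onz(e,a,.089).round(3)[:,:2].tolist())
E
```

```text
now 5.4333 [0.5502 0.2697 0.3864] psi 18.52 q [ 0.34  0.34  1.45 -0.    1.35  1.59] F [-0.4 -0.  -1.6] w 0.020689406489549273 49.397637248039246
dx -119.5 dy 513.3 dz -3.6 az -11.91
6130 [409.6704221  399.66736338]
scene [[202, 174], [143, 163], [122, 188], [109, 187], [155, 192], [162, 207], [124, 249], [72, 234], [71, 227], [92, 203], [56, 237], [66, 267], [126, 286], [142, 287], [184, 231], [183, 223], [204, 196]]
[[0.546, -0.159], [0.541, -0.354], [0.675, -0.344], [0.682, -0.383], [0.665, -0.246], [0.72, -0.196], [0.891, -0.206], [0.884, -0.358], [0.862, -0.377], [0.76, -0.385], [0.906, -0.39], [0.984, -0.301], [0.991, -0.141], [0.983, -0.107], [0.791, -0.1], [0.764, -0.116], [0.643, -0.111]]
side [[318, 103], [312, 106], [275, 92], [275, 84], [260, 79], [260, 87], [234, 111], [190, 96], [186, 88], [173, 98], [178, 124], [285, 162], [315, 125]]
[[0.538, -0.359], [0.547, -0.336], [0.677, -0.348], [0.697, -0.388], [0.752, -0.39], [0.73, -0.35], [0.737, -0.204], [0.893, -0.204], [0.929, -0.234], [0.932, -0.171], [0.842, -0.076], [0.51, -0.082], [0.504, -0.258]]
```

>>> jog_arm(
  plan=[
    {"dx": -2,"dy": 9,"dz": 0,"ax": 0,"ay": 0,"az": 0,"grip": 1},
    {"dx": -7,"dy": 33.5,"dz": 0,"ax": 0,"ay": 0,"az": 0,"grip": 1},
    {"dx": -7,"dy": 33.5,"dz": 0,"ax": 0,"ay": 0,"az": 0,"grip": 1},
    {"dx": -7,"dy": 33.5,"dz": 0,"ax": 0,"ay": 0,"az": 0,"grip": 1},
    {"dx": -7,"dy": 33.5,"dz": 0,"ax": 0,"ay": 0,"az": 0,"grip": 1},
    {"dx": -7,"dy": 33.5,"dz": 0,"ax": 0,"ay": 0,"az": 0,"grip": 1},
    {"dx": -7,"dy": 33.5,"dz": 0,"ax": 0,"ay": 0,"az": 0,"grip": 1},
    {"dx": -7,"dy": 33.5,"dz": 0,"ax": 0,"ay": 0,"az": 0,"grip": 1},
    {"dx": -7,"dy": 33.5,"dz": 0,"ax": 0,"ay": 0,"az": 0,"grip": 1},
    {"dx": -7,"dy": 33.5,"dz": 0,"ax": 0,"ay": 0,"az": 0,"grip": 1},
    {"dx": -7,"dy": 33.5,"dz": 0,"ax": 0,"ay": 0,"az": 0,"grip": 1},
    {"dx": -7,"dy": 33.5,"dz": 0,"ax": 0,"ay": 0,"az": 0,"grip": 1},
    {"dx": -7,"dy": 33.5,"dz": 0,"ax": 0,"ay": 0,"az": 0,"grip": 1},
    {"dx": -7,"dy": 33.5,"dz": 0,"ax": 0,"ay": 0,"az": 0,"grip": 1},
    {"dx": -7,"dy": 33.5,"dz": 0,"ax": 0,"ay": 0,"az": 0,"grip": 1},
    {"dx": -7,"dy": 33.5,"dz": 0,"ax": 0,"ay": 0,"az": 0,"grip": 1},
    {"dx": 0,"dy": 9,"dz": 0,"ax": 0,"ay": 0,"az": 0,"grip": 1},
  ],
)

```text
clock: 6.9
position: [0.6137, -0.2635, 0.3828]
ee_rot: [0.001, 0.987, 0.159, -0.002]
contact_force: [-0.3, 0.1, -1.2]
width: 0.0205
gripper_force: 49.5
```

>>> jog_arm(
  plan=[
    {"dx": 0,"dy": 0,"dz": 0,"ax": 0,"ay": 0,"az": -0.8,"grip": 1},
    {"dx": 0,"dy": 0,"dz": 0,"ax": 0,"ay": 0,"az": -0.9,"grip": 1},
    {"dx": 0,"dy": 0,"dz": 0,"ax": 0,"ay": 0,"az": -1,"grip": 1},
    {"dx": 0,"dy": 0,"dz": 0,"ax": 0,"ay": 0,"az": -1,"grip": 1},
    {"dx": 0,"dy": 0,"dz": 0,"ax": 0,"ay": 0,"az": -1,"grip": 1},
    {"dx": 0,"dy": 0,"dz": 0,"ax": 0,"ay": 0,"az": -1,"grip": 1},
    {"dx": 0,"dy": 0,"dz": 0,"ax": 0,"ay": 0,"az": -1,"grip": 1},
    {"dx": 0,"dy": 0,"dz": 0,"ax": 0,"ay": 0,"az": -1,"grip": 1},
    {"dx": 0,"dy": 0,"dz": 0,"ax": 0,"ay": 0,"az": -1,"grip": 1},
    {"dx": 0,"dy": 0,"dz": 0,"ax": 0,"ay": 0,"az": -1,"grip": 1},
    {"dx": 0,"dy": 0,"dz": 0,"ax": 0,"ay": 0,"az": -1,"grip": 1},
    {"dx": 0,"dy": 0,"dz": 0,"ax": 0,"ay": 0,"az": -0.8,"grip": 1},
    {"dx": 0,"dy": 0,"dz": 0,"ax": 0,"ay": 0,"az": 0,"grip": 1},
    {"dx": 0,"dy": 0,"dz": 0,"ax": 0,"ay": 0,"az": 0,"grip": 1},
  ],
)

```text
clock: 8.07
position: [0.6139, -0.2577, 0.3841]
ee_rot: [-0.001, 0.723, 0.691, -0.001]
contact_force: [-0.2, 0.8, -1.3]
width: 0.0212
gripper_force: 49.5
```

```bash
python3 - <<'E'
from h import *
go(.614,-.258,.25,88.5)
d=grab("wrist"); s=grab("side"); np.save("w5.npy",d,allow_pickle=True)
cv2.imwrite("pics/w5.png",np.hstack([cv2.resize(d["image"],(440,330)),cv2.resize(s["image"][30:180,160:360],(440,330))])[:,:,::-1])
E
```

```text
now 8.0667 [ 0.6139 -0.2577  0.3841] psi 87.39 q [-0.5   0.42  1.33 -0.    1.39 -0.46] F [-0.2  0.8 -1.3] w 0.021205161574782794 49.463871717453
dx -0.3 dy 0.1 dz 134.1 az -0.18
```

View pics/w5.png

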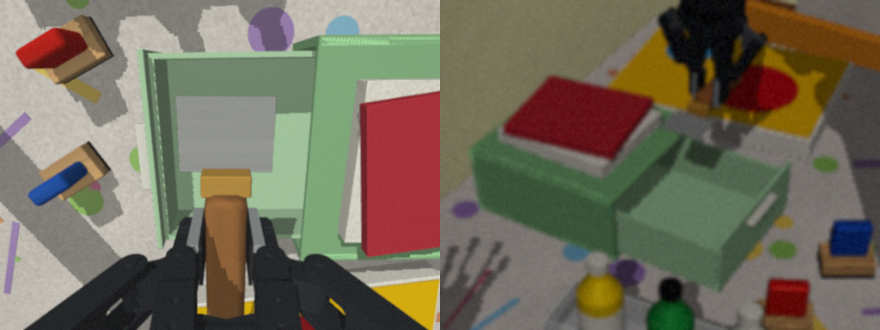

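The wrist half shows the scraper over the open drawer. The front panel's inner edge is near (157,60), the unit face near (318,50) and the +y wall rim near (240,55).

```bash
python3 - <<'E'
from h import *
d=np.load("w5.npy",allow_pickle=True).item(); k=512/440
f=lambda u,z:onz(d,np.array(u)*k,z).round(4)
print("panel inner",f([[153,57],[164,245]],.089),"unit",f([[320,42],[301,255]],.1),"wall+y rim",f([[160,58],[300,54]],.075))
E
```

```text
panel inner [[ 0.5535 -0.1628  0.089 ]
 [ 0.5411 -0.3544  0.089 ]] unit [[ 0.6944 -0.1577  0.1   ]
 [ 0.6874 -0.3654  0.1   ]] wall+y rim [[ 0.5565 -0.1635  0.075 ]
 [ 0.6844 -0.1658  0.075 ]]
```

>>> jog_arm(
  plan=[
    {"dx": -4,"dy": 5,"dz": 15,"ax": 0,"ay": 0,"az": 0,"grip": 1},
    {"dx": 0,"dy": 0,"dz": 30,"ax": 0,"ay": 0,"az": 0,"grip": 1},
    {"dx": 0,"dy": 0,"dz": 30,"ax": 0,"ay": 0,"az": 0,"grip": 1},
    {"dx": 0,"dy": 0,"dz": 30,"ax": 0,"ay": 0,"az": 0,"grip": 1},
    {"dx": 0,"dy": 0,"dz": 30,"ax": 0,"ay": 0,"az": 0,"grip": 1},
    {"dx": 0,"dy": 0,"dz": 20,"ax": 0,"ay": 0,"az": 0,"grip": 1},
    {"dx": 0,"dy": 0,"dz": 12,"ax": 0,"ay": 0,"az": 0,"grip": 1},
    {"dx": 0,"dy": 0,"dz": 8,"ax": 0,"ay": 0,"az": 0,"grip": 1},
    {"dx": 0,"dy": 0,"dz": 6,"ax": 0,"ay": 0,"az": 0,"grip": 1},
    {"dx": 0,"dy": 0,"dz": 4,"ax": 0,"ay": 0,"az": 0,"grip": 1},
    {"dx": 0,"dy": 0,"dz": 0,"ax": 0,"ay": 0,"az": 0,"grip": 1},
    {"dx": 0,"dy": 0,"dz": 0,"ax": 0,"ay": 0,"az": 0,"grip": 1},
  ],
)

```text
clock: 9.17
position: [0.6196, -0.2622, 0.2017]
ee_rot: [0.001, 0.722, 0.692, 0.0]
contact_force: [-0.1, -0.4, -0.6]
width: 0.0209
gripper_force: 49.4
```

>>> jog_arm(
  plan=[
    {"dx": 0,"dy": 0,"dz": 4,"ax": 0,"ay": 0,"az": 0,"grip": 1},
    {"dx": 0,"dy": 0,"dz": 0,"ax": 0,"ay": 0,"az": 0,"grip": 1},
    {"dx": 0,"dy": 0,"dz": 0,"ax": 0,"ay": 0,"az": 0,"grip": 1},
    {"dx": 0,"dy": 0,"dz": 0,"ax": 0,"ay": 0,"az": 0,"grip": 0.65},
    {"dx": 0,"dy": 0,"dz": 0,"ax": 0,"ay": 0,"az": 0,"grip": 0.5},
    {"dx": 0,"dy": 0,"dz": 0,"ax": 0,"ay": 0,"az": 0,"grip": 0.5},
    {"dx": 0,"dy": 0,"dz": 0,"ax": 0,"ay": 0,"az": 0,"grip": 0.5},
    {"dx": 0,"dy": 0,"dz": -10,"ax": 0,"ay": 0,"az": 0,"grip": 0.5},
    {"dx": 0,"dy": 0,"dz": -20,"ax": 0,"ay": 0,"az": 0,"grip": 0.5},
    {"dx": 0,"dy": 0,"dz": -30,"ax": 0,"ay": 0,"az": 0,"grip": 0.5},
    {"dx": 0,"dy": 0,"dz": -35,"ax": 0,"ay": 0,"az": 0,"grip": 0.5},
    {"dx": 0,"dy": 0,"dz": -35,"ax": 0,"ay": 0,"az": 0,"grip": 0.2},
    {"dx": 0,"dy": 0,"dz": -35,"ax": 0,"ay": 0,"az": 0,"grip": 0},
    {"dx": 0,"dy": 0,"dz": -20,"ax": 0,"ay": 0,"az": 0,"grip": 0},
    {"dx": 0,"dy": 0,"dz": 0,"ax": 0,"ay": 0,"az": 0,"grip": 0},
  ],
)

```text
clock: 10.42
position: [0.62, -0.2624, 0.3893]
ee_rot: [0.006, 0.722, 0.692, 0.002]
contact_force: [0.9, 0.1, 1.3]
width: 0.0852
gripper_force: 0.0
```

```bash
python3 - <<'E'
from h import *
go(.418,-.293,.38,28.6)
d=grab("wrist"); s=grab("side"); np.save("w6.npy",d,allow_pickle=True)
cv2.imwrite("pics/w6.png",np.hstack([cv2.resize(d["image"],(400,300)),cv2.resize(s["image"][30:180,160:360],(400,300))])[:,:,::-1])
E
```

```text
now 10.4167 [ 0.62   -0.2624  0.3893] psi 87.52 q [-0.5   0.43  1.31 -0.    1.39 -0.46] F [0.9 0.1 1.3] w 0.08523400022338909 0.0
dx -39.3 dy -200.5 dz 9.3 az 9.82
```

View pics/w6.png

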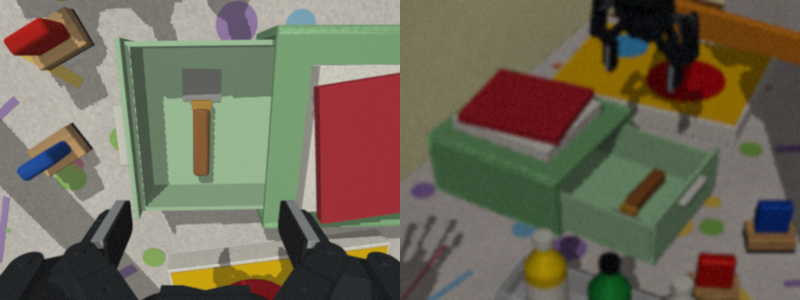

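The scraper lies flat in the drawer, with its handle at (202,140) in the left half, clear of all the walls. Now the blue stamp.

>>> jog_arm(
  plan=[
    {"dx": -3,"dy": -15,"dz": 0,"ax": 0,"ay": 0,"az": 0,"grip": 0},
    {"dx": -7,"dy": -35,"dz": 0,"ax": 0,"ay": 0,"az": 0,"grip": 0},
    {"dx": -7,"dy": -35,"dz": 0,"ax": 0,"ay": 0,"az": 0,"grip": 0},
    {"dx": -7,"dy": -35,"dz": 0,"ax": 0,"ay": 0,"az": 0,"grip": 0},
    {"dx": -7,"dy": -35,"dz": 0,"ax": 0,"ay": 0,"az": 0,"grip": 0},
    {"dx": -5,"dy": -30,"dz": 0,"ax": 0,"ay": 0,"az": 0,"grip": 0},
    {"dx": -3,"dy": -15.5,"dz": 0,"ax": 0,"ay": 0,"az": 0.5,"grip": 0},
    {"dx": 0,"dy": 0,"dz": 0,"ax": 0,"ay": 0,"az": 1,"grip": 0},
    {"dx": 0,"dy": 0,"dz": 0,"ax": 0,"ay": 0,"az": 1,"grip": 0},
    {"dx": 0,"dy": 0,"dz": 0,"ax": 0,"ay": 0,"az": 1,"grip": 0},
    {"dx": 0,"dy": 0,"dz": 0,"ax": 0,"ay": 0,"az": 1,"grip": 0},
    {"dx": 0,"dy": 0,"dz": 0,"ax": 0,"ay": 0,"az": 1,"grip": 0},
    {"dx": 0,"dy": 0,"dz": 0,"ax": 0,"ay": 0,"az": 1,"grip": 0},
    {"dx": 0,"dy": 0,"dz": 0,"ax": 0,"ay": 0,"az": 1,"grip": 0},
    {"dx": 0,"dy": 0,"dz": 0,"ax": 0,"ay": 0,"az": 1,"grip": 0},
    {"dx": 0,"dy": 0,"dz": 0,"ax": 0,"ay": 0,"az": 0.8,"grip": 0},
    {"dx": 0,"dy": 0,"dz": 0,"ax": 0,"ay": 0,"az": 0.5,"grip": 0},
    {"dx": 0,"dy": 0,"dz": 0,"ax": 0,"ay": 0,"az": 0,"grip": 0},
    {"dx": 0,"dy": 0,"dz": 0,"ax": 0,"ay": 0,"az": 0,"grip": 0},
  ],
)

```text
clock: 12.1
position: [0.4168, -0.292, 0.3804]
ee_rot: [-0.001, 0.969, 0.249, -0.001]
contact_force: [-0.4, -1.1, -0.6]
width: 0.0856
gripper_force: 0.0
```

```bash
python3 - <<'E'
from h import *
go(.418,-.293,.215,28.6)
d=grab("wrist")
p,m=mask(d,(105,120,25),(130,255,255),(270,250,550,520)); q,m2=mask(d,(5,60,60),(25,255,255),(270,250,550,520))
print(len(p),p.mean(0)*1.5625,"handle",rect(onz(d,p,.074)),"block",rect(onz(d,np.r_[p,q],.024)),len(q)) 
E
```

```text
now 12.1 [ 0.4168 -0.292   0.3804] psi 28.79 q [-0.75  0.19  1.68 -0.    1.27  0.32] F [-0.4 -1.1 -0.6] w 0.085643503719645 0.0
dx 0.5 dy 1.5 dz 165.4 az 0.03
838 [413.86299224 280.54706146] handle ((414.6523742675781, -293.44610595703125), (36.504756927490234, 17.476516723632812), 28.429515838623047) block ((327.92730712890625, -340.85589599609375), (209.94314575195312, 47.18928146362305), 27.752094268798828) 1331
```

>>> jog_arm(
  plan=[
    {"dx": 0.5,"dy": 1,"dz": 15,"ax": 0,"ay": 0,"az": 0.05,"grip": 0.2},
    {"dx": 0,"dy": 0,"dz": 30,"ax": 0,"ay": 0,"az": 0,"grip": 0.3},
    {"dx": 0,"dy": 0,"dz": 35,"ax": 0,"ay": 0,"az": 0,"grip": 0.3},
    {"dx": 0,"dy": 0,"dz": 30,"ax": 0,"ay": 0,"az": 0,"grip": 0.3},
    {"dx": 0,"dy": 0,"dz": 25,"ax": 0,"ay": 0,"az": 0,"grip": 0.3},
    {"dx": 0,"dy": 0,"dz": 20,"ax": 0,"ay": 0,"az": 0,"grip": 0.3},
    {"dx": 0,"dy": 0,"dz": 12,"ax": 0,"ay": 0,"az": 0,"grip": 0.3},
    {"dx": 0,"dy": 0,"dz": 7,"ax": 0,"ay": 0,"az": 0,"grip": 0.3},
    {"dx": 0,"dy": 0,"dz": 0,"ax": 0,"ay": 0,"az": 0,"grip": 0.3},
    {"dx": 0,"dy": 0,"dz": 0,"ax": 0,"ay": 0,"az": 0,"grip": 0.6},
    {"dx": 0,"dy": 0,"dz": 0,"ax": 0,"ay": 0,"az": 0,"grip": 1},
    {"dx": 0,"dy": 0,"dz": 0,"ax": 0,"ay": 0,"az": 0,"grip": 1},
    {"dx": 0,"dy": 0,"dz": 0,"ax": 0,"ay": 0,"az": 0,"grip": 1},
    {"dx": 0,"dy": 0,"dz": 0,"ax": 0,"ay": 0,"az": 0,"grip": 1},
    {"dx": 0,"dy": 0,"dz": 0,"ax": 0,"ay": 0,"az": 0,"grip": 1},
    {"dx": 0,"dy": 0,"dz": 0,"ax": 0,"ay": 0,"az": 0,"grip": 1},
  ],
  grip_force=60,
)

```text
clock: 13.48
position: [0.4184, -0.2932, 0.2087]
ee_rot: [0.001, 0.969, 0.245, 0.001]
contact_force: [-0.9, 0.8, 6.6]
width: 0.0193
gripper_force: 59.8
```

```bash
python3 - <<'E'
from h import *
go(.418,-.293,.39,28.6)
E
```

```text
now 13.4833 [ 0.4184 -0.2932  0.2087] psi 28.42 q [-0.75  0.37  1.92 -0.    0.85  0.33] F [-0.9  0.8  6.6] w 0.019260472566095796 59.81617033481598
dx -0.3 dy -0.3 dz -181.3 az -0.03
```

>>> jog_arm(
  plan=[
    {"dx": 0,"dy": 0,"dz": -10,"ax": 0,"ay": 0,"az": 0,"grip": 1},
    {"dx": 0,"dy": 0,"dz": -25,"ax": 0,"ay": 0,"az": 0,"grip": 1},
    {"dx": 0,"dy": 0,"dz": -35,"ax": 0,"ay": 0,"az": 0,"grip": 1},
    {"dx": 0,"dy": 0,"dz": -35,"ax": 0,"ay": 0,"az": 0,"grip": 1},
    {"dx": 0,"dy": 0,"dz": -35,"ax": 0,"ay": 0,"az": 0,"grip": 1},
    {"dx": 0,"dy": 0,"dz": -27,"ax": 0,"ay": 0,"az": 0,"grip": 1},
    {"dx": 0,"dy": 0,"dz": -15,"ax": 0,"ay": 0,"az": 0,"grip": 1},
    {"dx": 0,"dy": 0,"dz": 0,"ax": 0,"ay": 0,"az": 0,"grip": 1},
    {"dx": 0,"dy": 0,"dz": 0,"ax": 0,"ay": 0,"az": 0,"grip": 1},
  ],
)

```text
clock: 14.23
position: [0.4179, -0.2927, 0.3902]
ee_rot: [0.001, 0.969, 0.245, 0.0]
contact_force: [-0.4, 0.2, -1.9]
width: 0.0196
gripper_force: 58.9
```

```bash
python3 - <<'E'
from h import *
go(.541,.2595,.39,23.4)
E
```

```text
now 14.2333 [ 0.4179 -0.2927  0.3902] psi 28.42 q [-0.75  0.19  1.66 -0.    1.29  0.33] F [-0.4  0.2 -1.9] w 0.01958377369851516 58.91005039215088
dx 371.1 dy -427.0 dz 0.2 az 0.84
```

>>> jog_arm(
  plan=[
    {"dx": 10,"dy": -11,"dz": 0,"ax": 0,"ay": 0,"az": 0,"grip": 1},
    {"dx": 22,"dy": -25.4,"dz": 0,"ax": 0,"ay": 0,"az": 0,"grip": 1},
    {"dx": 22,"dy": -25.4,"dz": 0,"ax": 0,"ay": 0,"az": 0,"grip": 1},
    {"dx": 22,"dy": -25.4,"dz": 0,"ax": 0,"ay": 0,"az": 0,"grip": 1},
    {"dx": 22,"dy": -25.4,"dz": 0,"ax": 0,"ay": 0,"az": 0,"grip": 1},
    {"dx": 22,"dy": -25.4,"dz": 0,"ax": 0,"ay": 0,"az": 0,"grip": 1},
    {"dx": 22,"dy": -25.4,"dz": 0,"ax": 0,"ay": 0,"az": 0,"grip": 1},
    {"dx": 22,"dy": -25.4,"dz": 0,"ax": 0,"ay": 0,"az": 0,"grip": 1},
    {"dx": 22,"dy": -25.4,"dz": 0,"ax": 0,"ay": 0,"az": 0,"grip": 1},
    {"dx": 22,"dy": -25.4,"dz": 0,"ax": 0,"ay": 0,"az": 0,"grip": 1},
    {"dx": 22,"dy": -25.4,"dz": 0,"ax": 0,"ay": 0,"az": 0,"grip": 1},
    {"dx": 22,"dy": -25.4,"dz": 0,"ax": 0,"ay": 0,"az": 0,"grip": 1},
    {"dx": 22,"dy": -25.4,"dz": 0,"ax": 0,"ay": 0,"az": 0,"grip": 1},
    {"dx": 22,"dy": -25.4,"dz": 0,"ax": 0,"ay": 0,"az": 0,"grip": 1},
    {"dx": 22,"dy": -25.4,"dz": 0,"ax": 0,"ay": 0,"az": 0,"grip": 1},
    {"dx": 22,"dy": -25.4,"dz": 0,"ax": 0,"ay": 0,"az": 0,"grip": 1},
    {"dx": 22,"dy": -25.4,"dz": 0,"ax": 0,"ay": 0,"az": 0,"grip": 1},
    {"dx": 9,"dy": -10,"dz": 0,"ax": 0,"ay": 0,"az": 0.85,"grip": 1},
    {"dx": 0,"dy": 0,"dz": 0,"ax": 0,"ay": 0,"az": 0,"grip": 1},
    {"dx": 0,"dy": 0,"dz": 0,"ax": 0,"ay": 0,"az": 0,"grip": 1},
  ],
)

```text
clock: 15.9
position: [0.5405, 0.2599, 0.387]
ee_rot: [0.001, 0.979, 0.204, -0.003]
contact_force: [-0.3, -1.0, -1.5]
width: 0.0194
gripper_force: 58.9
```

```bash
cat > chk.py <<'E'
from h import *
go(.541,.2595,.239,23.4)
d=grab("wrist"); s=grab("side"); c=grab("scene"); np.save("w7.npy",d,allow_pickle=True); np.save("s7.npy",s,allow_pickle=True)
for n,i,b in [("wrist",d,(300,0,520,400)),("side",s,(150,350,450,520))]:
    p,m=mask(i,(108,110,25),(130,255,255),b); print(n,len(p),(p.min(0)*1.5625).round(),(p.max(0)*1.5625).round())
cv2.imwrite("pics/chk.png",np.vstack([np.hstack([cv2.resize(d["image"],(400,300)),cv2.resize(s["image"][190:340,110:310],(400,300))]),np.hstack([cv2.resize(c["image"][160:265,280:420],(400,300)),0*cv2.resize(c["image"],(400,300))])])[:,:,::-1])
E
python3 chk.py
```

```text
now 15.9 [0.5405 0.2599 0.387 ] psi 23.49 q [ 0.33  0.32  1.48 -0.    1.34  1.49] F [-0.3 -1.  -1.5] w 0.01938161424646679 58.91999959945679
dx 0.3 dy 0.6 dz 148.0 az 0.02
wrist 2524 [358. 177.] [464. 398.]
side 231 [277. 350.] [350. 453.]
```

>>> jog_arm(
  plan=[
    {"dx": 0.3,"dy": 0.5,"dz": 15,"ax": 0,"ay": 0,"az": 0,"grip": 1},
    {"dx": 0,"dy": 0,"dz": 30,"ax": 0,"ay": 0,"az": 0,"grip": 1},
    {"dx": 0,"dy": 0,"dz": 35,"ax": 0,"ay": 0,"az": 0,"grip": 1},
    {"dx": 0,"dy": 0,"dz": 25,"ax": 0,"ay": 0,"az": 0,"grip": 1},
    {"dx": 0,"dy": 0,"dz": 13,"ax": 0,"ay": 0,"az": 0,"grip": 1},
    {"dx": 0,"dy": 0,"dz": 0,"ax": 0,"ay": 0,"az": 0,"grip": 1},
    {"dx": 0,"dy": 0,"dz": 0,"ax": 0,"ay": 0,"az": 0,"grip": 1},
  ],
)

```text
clock: 16.63
position: [0.5414, 0.2581, 0.2713]
ee_rot: [0.0, 0.979, 0.202, -0.001]
contact_force: [-0.4, 0.2, 0.2]
width: 0.019
gripper_force: 59.0
```

```bash
python3 chk.py
```

```text
now 16.6333 [0.5414 0.2581 0.2713] psi 23.26 q [ 0.33  0.41  1.65 -0.    1.08  1.49] F [-0.4  0.2  0.2] w 0.018967761853427505 58.956082463264465
dx 0.2 dy -1.5 dz 32.3 az -0.02
wrist 3333 [327. 208.] [488. 398.]
side 319 [277. 375.] [350. 453.]
```

View pics/chk.png

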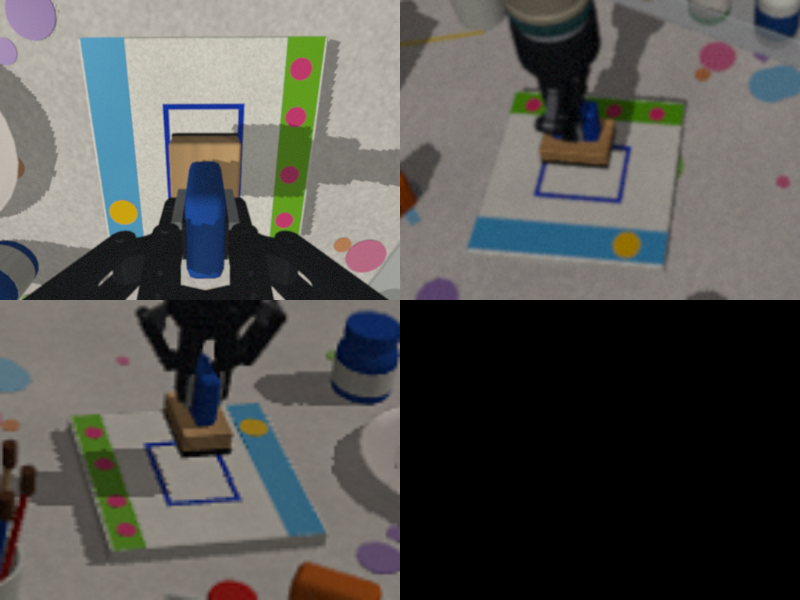

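The stamp is held level about 40 mm over the canvas, with the block's front edge at (172–241,140). It is centred laterally between the frame sides at (165,105) and (243,105).

>>> jog_arm(
  plan=[
    {"dx": 0,"dy": -0.8,"dz": 8,"ax": 0,"ay": 0,"az": 0,"grip": 1},
    {"dx": 0,"dy": 0,"dz": 10,"ax": 0,"ay": 0,"az": 0,"grip": 1},
    {"dx": 0,"dy": 0,"dz": 8,"ax": 0,"ay": 0,"az": 0,"grip": 1},
    {"dx": 0,"dy": 0,"dz": 4,"ax": 0,"ay": 0,"az": 0,"grip": 1},
    {"dx": 0,"dy": 0,"dz": 2,"ax": 0,"ay": 0,"az": 0,"grip": 1},
    {"dx": 0,"dy": 0,"dz": 0,"ax": 0,"ay": 0,"az": 0,"grip": 1},
    {"dx": 0,"dy": 0,"dz": 0,"ax": 0,"ay": 0,"az": 0,"grip": 1},
    {"dx": 0,"dy": 0,"dz": 0,"ax": 0,"ay": 0,"az": 0,"grip": 1},
    {"dx": 0,"dy": 0,"dz": 0,"ax": 0,"ay": 0,"az": 0,"grip": 1},
  ],
)

```text
clock: 17.53
position: [0.5414, 0.26, 0.24]
ee_rot: [-0.0, 0.979, 0.202, 0.0]
contact_force: [-0.1, 0.7, -1.7]
width: 0.0194
gripper_force: 59.0
```

```bash
sed -i 's/^cv2.imwrite.*/f=lambda i:cv2.resize(i,(400,300),interpolation=cv2.INTER_CUBIC)\ncv2.imwrite("pics\/chk2.png",np.vstack([np.hstack([f(d["image"][60:210,160:360]),f(s["image"][240:300,160:240])]),np.hstack([f(c["image"][180:255,310:410]),f(d["image"])])])[:,:,::-1])\nnp.save("c7.npy",c,allow_pickle=True)/' chk.py; python3 chk.py
```

```text
now 17.5333 [0.5414 0.26   0.24  ] psi 23.32 q [ 0.33  0.44  1.68 -0.    1.01  1.5 ] F [-0.1  0.7 -1.7] w 0.01939263234637242 58.95987510681152
dx -0.5 dy 0.3 dz 1.0 az -0.01
wrist 4153 [319. 227.] [503. 398.]
side 294 [277. 391.] [350. 453.]
```

View pics/chk2.png

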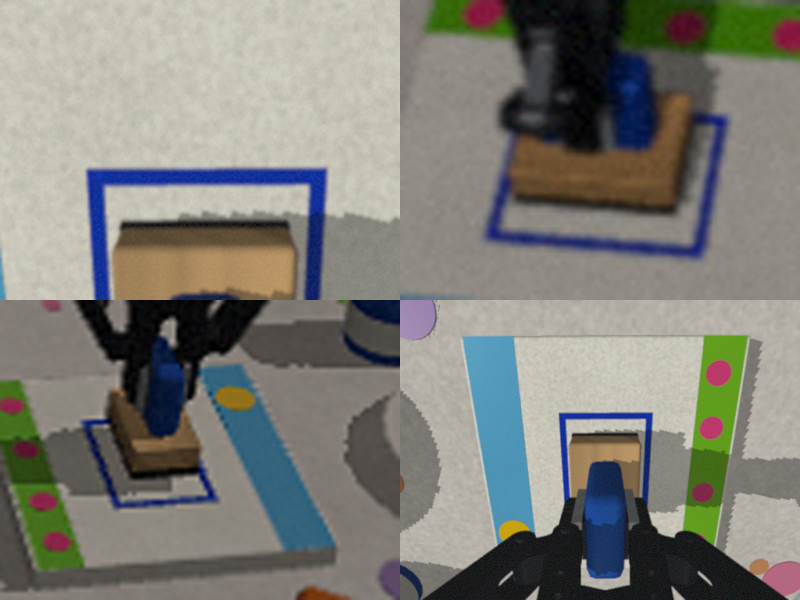

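The stamp sits inside the frame in all views. I'll check the margins numerically: wrist far edges at (88–326,170) and (121–291,223), side near edges at (513–672,205) and (488–703,248).

```bash
python3 - <<'E'
from h import *
d=np.load("w7.npy",allow_pickle=True).item();s=np.load("s7.npy",allow_pickle=True).item()
a=np.radians(23.4);R=np.array([[np.cos(a),np.sin(a)],[-np.sin(a),np.cos(a)]])
f=lambda i,u,z:(((onz(i,u,z)[:,:2]-[.541,.2595])@R.T)*1000).round(1).tolist()
print("wrist frame (+47,+-35)",f(d,[[204,145],[323,145]],.018)," stamp (+35,+-23)",f(d,[[220.5,171.5],[305.5,171.5]],.03))
print("side frame (+-47,+35)",f(s,[[177.6,288],[220.6,291.2]],.018)," stamp (+-35,+23)",f(s,[[182.6,279.8],[214.4,282.2]],.03))
for z in (.022,.038): print(z,f(d,[[220.5,171.5],[305.5,171.5]],z),f(s,[[182.6,279.8],[214.4,282.2]],z))
E
```

```text
wrist frame (+47,+-35) [[46.5, 35.5], [46.5, -33.7]]  stamp (+35,+-23) [[33.9, 25.0], [33.9, -22.6]]
side frame (+-47,+35) [[44.0, 34.5], [-48.1, 33.5]]  stamp (+-35,+23) [[34.7, 21.1], [-33.5, 20.5]]
0.022 [[31.6, 26.0], [31.6, -23.6]] [[36.8, 16.6], [-32.1, 16.1]]
0.038 [[36.2, 23.9], [36.2, -21.5]] [[32.5, 25.6], [-35.0, 25.0]]
```

>>> jog_arm(
  plan=[
    {"dx": 0,"dy": 0,"dz": 2,"ax": 0,"ay": 0,"az": 0,"grip": 1},
    {"dx": 0,"dy": 0,"dz": 0,"ax": 0,"ay": 0,"az": 0,"grip": 1},
    {"dx": 0,"dy": 0,"dz": 0,"ax": 0,"ay": 0,"az": 0,"grip": 1},
    {"dx": 0,"dy": 0,"dz": 0,"ax": 0,"ay": 0,"az": 0,"grip": 1},
    {"dx": 0,"dy": 0,"dz": 0,"ax": 0,"ay": 0,"az": 0,"grip": 1},
    {"dx": 0,"dy": 0,"dz": 0,"ax": 0,"ay": 0,"az": 0,"grip": 1},
  ],
)

```text
clock: 18.18
position: [0.5412, 0.2599, 0.2377]
ee_rot: [0.0, 0.979, 0.202, 0.0]
contact_force: [0.1, -1.2, -0.7]
width: 0.0195
gripper_force: 59.0
```

```bash
python3 -c "
from h import *
go(.541,.2595,.2385,23.4); print(manip.sign_off())"
```

```text
now 18.1833 [0.5412 0.2599 0.2377] psi 23.31 q [ 0.33  0.45  1.69 -0.    1.01  1.5 ] F [ 0.1 -1.2 -0.7] w 0.01949278882864323 58.96100878715515
dx -0.3 dy 0.3 dz -0.8 az -0.01
the job is handed in; nothing more can be done
None
```

I handed the job in at about 18 s: the scraper is let go flat in the drawer, and the blue stamp is held level about 11–13 mm above the canvas, centred in the blue frame to within about 2 mm by my measurements; sign-off returned no verdict.

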